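# Open the push-to-open bench cupboard

## Task

Open the little cupboard on the bench so that the tools inside can be reached: press its blue door in at the brass mark with a fingertip until the catch lets go, then take the finger away and let the spring push the door ajar by itself. Then reach a fingertip behind the door's free edge and push the door wide open, square to the front or a little beyond, and leave it there. Only push: do not pinch the door between the fingers, and leave the things standing around it where they are.

Things in the scene. Friction and masses are not known exactly. Their poses are not given: they have to be found in the camera images.
- cupboard: small plywood bench cupboard, fixed to the bench, 100 deep (x) by 140 wide (y) by 105 mm high without its blue door, which hangs 9 mm in front of it; origin on the bench under the centre of the carcass; x axis from front to back, y to the left seen from the front, z up. Nothing stands on it; two small tools lie on the shelf inside
- door (a joint): door hinge, rad: 0 = shut and latched, negative = pressed in (stop at -0.062), positive = opening out to the front, then round to the left (stop at 1.9); 1.57 is square to the front. A little friction: the door stays where it is left. Once the catch is released and the finger draws back, a spring plunger pushes the door out to about 0.6 and no further; it does not latch again
- push_mark (a point): centre of the brass disc (22 mm) on the door's outer face, 100 mm from the hinge line, 72 mm above the bench: the place to press. Pressing the door in to its stop (about 6 mm; 3 N, then hard) releases the catch, but the door stays in while it is held. Moves with the door; x axis inwards through the door, y along it towards the hinge, z up
- free_edge (a point): top of the door's free (right) edge on its inner face, 101 mm above the bench and 130 mm from the hinge line; moves with the door, same axes as push_mark
- hinge_line (a point): the hinge's upright axis at the top of the door's left edge, in the plane of the door's inner face; fixed on the cupboard, at x -59, y +65, z +101 mm in its frame; axes as the cupboard
- door_frame (a point): the door's own frame: origin on the hinge line at bench height; x axis inwards through the door, y along the door towards the hinge, z up. The whole door is 130 mm wide, 14 mm thick, from 14 to 101 mm above the bench; its outer face is at x = -14 mm, its inner face at x = 0. Blue outside, white inside, no handle
- red_tin_mid (a point): middle of the red enamelled hinged tin, shut, loose, standing near the cupboard; to be left alone (tin 83x120 mm in plan and 26 mm high, with a thin wire standing up to 54 mm)
- cork_mid (a point): middle of the block of brown cork, 30x60x24 mm, loose, standing near the cupboard; to be left alone
- graphite_block_mid (a point): middle of the flat black graphite block, 52x82x11 mm, loose, standing near the cupboard; to be left alone
- lighter_mid (a point): middle of the small black lighter, 24x65x12 mm, loose, standing near the cupboard; to be left alone

How it is judged (in metres and radians):
On the way, in this order (a step that is already met when the one before it is completed fails the run):
1. the fingers press the shut door in from its outer face (value of joint door below -0.02 rad and contact force between the fingers and door_c1 above 0.5 N), for 0.04 s.
2. the door stands ajar by itself, with nothing of the robot touching the cupboard (value of joint door between 0.4 and 0.9 rad and contact force between each of the fingers, the arm and cupboard below 0.1 N), for 0.2 s.
3. the fingers push the door open from its inner face (value of joint door above 0.8 rad and contact force between the fingers and door_c2 above 0.1 N), for 0.04 s.
At the end, for the whole second after the job is handed in: the door stands still at 1.4 rad (80 degrees) or more, and each of the four things around is within 20 mm of where it stood (value of joint door above 1.4 rad and velocity of joint door between -0.05 and 0.05 rad/s and distance of each of red_tin_mid, cork_mid, graphite_block_mid, lighter_mid from where it was at the start of the episode below 0.02 m); the robot touches nothing.
It fails at once if the door is pinched: pressed on its outer and inner faces at once (contact force between the fingers and door_c1 above 1.5 N and contact force between the fingers and door_c2 above 1.5 N).
It fails at once if one of the things around is shoved or lifted (20 mm or more) (distance of any of red_tin_mid, cork_mid, graphite_block_mid, lighter_mid from where it was at the start of the episode above 0.02 m).
It also fails if it takes over 45 s, if anything falls off the work surface, if the arm or the gripper's body presses on something with over 40 N, if the wrist force passes 120 N, or if a joint passes its speed limit or range.

## Robot

A 6-joint arm with a two-finger parallel gripper is mounted at the origin on a cart in front of the work surface, level with it; the furniture and walls round the work are solid. World frame = base frame: x ahead of the robot, y to its left, z up, the work surface at z = 0. Lengths are in m, angles in degrees, forces in N, time in s.
With the tool pointing down it reaches from about 0.275 to 0.825 m from the base axis. Payload 5.2 kg.
Tool frame: the origin (TCP) lies midway between the tips of the shut fingers; the grasp point (between the pads) lies 19 mm behind it; z points along the fingers, y is the direction in which the jaws open and shut (so a half turn about z gives the same grasp; the last joint's range is limited). The gripper opens to 93 mm and grips with 3 to 60 N. Pads are 15 mm wide; open, the fingers measure 128 mm over their backs; the gripper's body (75 mm by 188 mm) begins 65 mm behind the grasp point.
Start: joints at [60.86, 14.817, 87.949, -0, 77.235, -11.62], TCP at [0.166, 0.524, 0.219] pointing down, gripper open.
Joint ranges: [-179.93, 179.93], [-52.35, 119.4], [10.71, 147.94], [-69.91, 249.91], [12.55, 155.21], [-178.61, 178.61]. Speed limits (degrees/s): [147.25, 147.25, 180, 180, 180, 180].

## Interface

Orientations are given as [roll, pitch, yaw] about the fixed x, y, z axes, in that order (R = Rz(yaw) Ry(pitch) Rx(roll)).
In Python, from workcell import monitor, viewer, manip gives the robot as it stands. The module is installed in compiled form; this text tells all that it offers.
- The arm moves only by the tool send_rows, never from a script. Its argument "rows" is a list of rows, each a list of 5 numbers: the shift along the tool's x, y, z in m, then the turn about the tool's z in rad, then the closure in counts, from 0 (fully open) to 255 (shut). In form: [[dx, dy, dz, twist, jaw], ...]. A call has 1 to 12 rows; each row shifts and turns the commanded pose from where the row before left it, along the tool's axes as they then stand; what a row does not reach is not made up. A row lasts 1/8 s, in which the tool goes at most 62.5 mm and 10.7 degrees, less where a joint would pass 70% of its speed; a pose out of reach is approached as far as the arm can. A call with a gripper value outside its range is refused whole. The fingers move at their own pace and stop on an object; the grip force is fixed at half the most. Time passes only in rows, so rows that do not move let the fingers close. It gives the time, the measured TCP pose, the force and the opening at its end, in the units of the state.
- monitor.read_state(): the state, without advancing time (a new reading comes with each control period).
- viewer.get_image(name): name is "side" or "top" or "wrist"; returns the picture (384x512x3 uint8, blue, green, red); there is no depth.
- viewer.camera_model(name): a dict with "fx", "fy", "cx", "cy" (pixels), "position" and "attitude" of the camera in the world. Camera axes: x right, y down, z forward; pixel columns grow to the right and rows downward; lengths in m; the calibration is good to about 2 mm. A picture is of the moment at which its call begins: read the wrist's pose just before it. camera_model takes no time and is no camera call; for the wrist camera it gives the pose at the moment of the call.
- manip.close_job(): hands the job in, once; it reports no verdict.
The state is a dict: "t": time; "q": joint angles; "qvel": joint speeds; "joint_torque": joint torques, N m; "position": TCP position; "tool_rot": TCP orientation; "contact_force": force on the tool from outside, world axes, zero at the start; "moment": the same for the moment, N m; "gripper_width": finger opening in m.
Only numpy, scipy, OpenCV 4.12 (cv2) and the standard library are available. Lean on these libraries where they do the work, as an engineer would, in place of code of your own. Each camera call takes 0.05 s, during which the arm holds its last target. There are 200 camera calls.

## Working session

There is one attempt and no reset: what is moved stays moved. The work goes in short steps, Python scripts to look and compute and a tool call to move; the robot and the scene stay as the last step left them, time stands still between calls to the robot, and variables do not carry over. Pictures are saved under pics/ and viewed, about 8 in all and at most 12, crops included, and the job is handed in when it is done.

Besides the shell and the picture viewer there is one more tool, called as name(argument=value, ...) on one line, values as JSON. send_rows: Moves the arm, as the interface text tells. Its arguments: {"type":"object","properties":{"rows":{"type":"array"}},"required":["rows"]}

```bash
mkdir -p pics
python3 - <<'E'
from workcell import monitor, viewer
import cv2
s=monitor.read_state();print(s)
for n in("side","top"):
    cv2.imwrite(f"pics/{n}0.png",viewer.get_image(n));print(n,viewer.camera_model(n))
E
```

```text
{'t': 0.0, 'q': array([ 6.08600776e+01,  1.48585996e+01,  8.80120139e+01,  6.55690993e-04,
        7.72354027e+01, -1.16190947e+01]), 'qvel': array([-0.03755822,  0.06372411, -0.05827131,  0.02340699,  0.06417383,
        0.04044897]), 'joint_torque': array([-1.03603325e-04, -4.37296343e+01, -2.84003592e+01,  7.18530966e-02,
        4.11881204e-02, -2.07476496e-04]), 'position': array([0.16526885, 0.52399319, 0.21781737]), 'tool_rot': array([-1.79896285e+02, -2.19782268e-02,  1.62479007e+02]), 'contact_force': array([ 0.08981258, -0.08904065,  0.10862555]), 'moment': array([0.04497041, 0.01143496, 0.00442558]), 'gripper_width': 0.09278109046684593}
side {'fx': 434.78357983893386, 'fy': 434.78357983893386, 'cx': 253.88414983139117, 'cy': 194.90056568455222, 'position': array([0.42458838, 0.62474567, 0.70150141]), 'attitude': array([-124.00071489,   -0.37887003, -173.61984798])}
top {'fx': 406.18583572026625, 'fy': 406.18583572026625, 'cx': 250.5989203660011, 'cy': 186.55486679659592, 'position': array([ 0.44730859, -0.28482515,  0.9939976 ]), 'attitude': array([-175.21651594,   -0.8451913 ,  -91.54193064])}
```

View pics/top0.png

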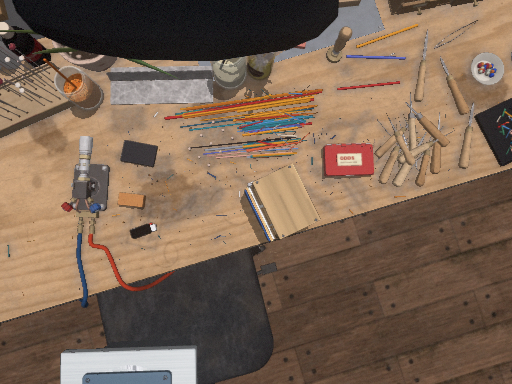

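View pics/side0.png

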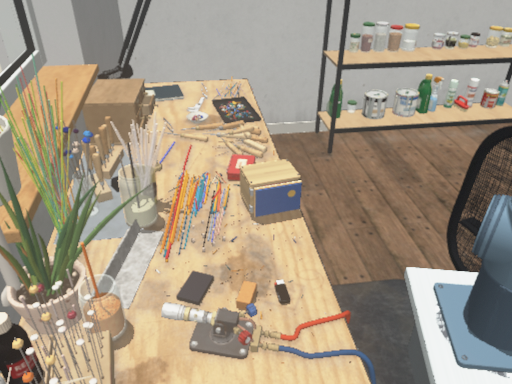

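The top view shows the cupboard near (280,205). Its front faces image-left (world +y), so the hinge is on the far side (+x). The tin, cork, graphite and lighter are all clear of the door. Next is a zoom for the corners.

```bash
cat > h.py <<'E'
import numpy as np, cv2
from scipy.spatial.transform import Rotation as R
from workcell import viewer, monitor
def ray(n,px,z,c=None):
    c=c or viewer.camera_model(n); M=R.from_euler('xyz',c['attitude'],degrees=True).as_matrix()
    d=M@np.array([(px[0]-c['cx'])/c['fx'],(px[1]-c['cy'])/c['fy'],1]); p=c['position']
    return p+d*(z-p[2])/d[2]
def proj(n,P,c=None):
    c=c or viewer.camera_model(n); M=R.from_euler('xyz',c['attitude'],degrees=True).as_matrix()
    v=M.T@(np.asarray(P)-c['position']); return np.array([c['fx']*v[0]/v[2]+c['cx'],c['fy']*v[1]/v[2]+c['cy']])
E
python3 - <<'E'
import cv2
a=cv2.imread('pics/top0.png')[155:250,235:330]; b=cv2.imread('pics/side0.png')[145:235,225:315]
f=lambda i:cv2.resize(i,(390,390),interpolation=cv2.INTER_CUBIC)
cv2.imwrite('pics/z0.png',cv2.hconcat([f(a),f(b)]))
E
```

```text
(no output)
```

View pics/z0.png

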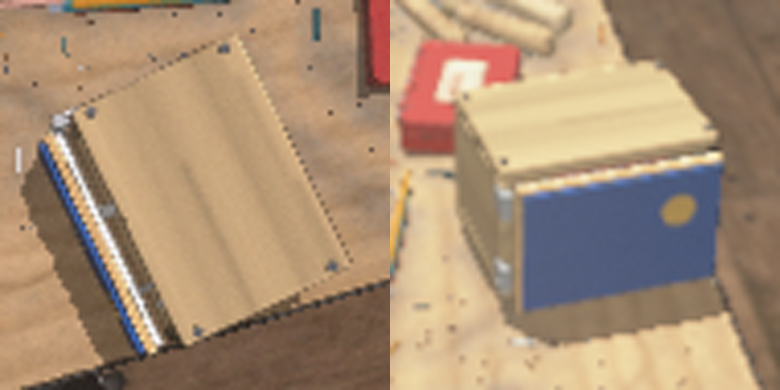

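Corners of the carcass top in the zoom: (75,110), (238,38), (350,262), (185,345). The brass disc in the side view is at about (291,193).

Run:
```python
from h import *
np.set_printoptions(precision=4,suppress=True)
k=390/95
P=np.array([ray('top',(235+(u+.5)/k-.5,155+(v+.5)/k-.5),.105) for u,v in [(75,110),(238,38),(350,262),(185,345)]])
FF,FB,NB,NF=P
print(P); print('depth',np.linalg.norm(FB-FF),np.linalg.norm(NB-NF),'width',np.linalg.norm(FF-NF),np.linalg.norm(FB-NB))
# rigid 2D fit
M=np.array([[-.05,.07],[.05,.07],[.05,-.07],[-.05,-.07]]); c=P[:,:2].mean(0)
r=R.align_vectors(np.c_[P[:,:2]-c,np.zeros(4)],np.c_[M,np.zeros(4)])[0]; yaw=r.as_euler('xyz')[2]
print('c',c,'yaw',np.degrees(yaw))
T=lambda p:np.r_[c+r.as_matrix()[:2,:2]@np.array(p[:2]),p[2]]
for n,p in dict(hinge=(-.059,.065,.101),free=(-.059,-.065,.101),freeout=(-.073,-.065,.101),freeoutlow=(-.073,-.065,.014),hout=(-.073,.065,.101),mark=(-.073,-.035,.072)).items():
    w=T(p);print(n,w,'side',proj('side',w),'top',proj('top',w))
im=cv2.imread('pics/side0.png');h=cv2.cvtColor(im,cv2.COLOR_BGR2HSV)
m=cv2.inRange(h,(15,90,90),(30,255,255));m[:185]=0;m[203:]=0;m[:,:282]=0;m[:,301:]=0
ys,xs=np.nonzero(m);print('brass',xs.mean(),ys.mean(),len(xs),ray('side',(xs.mean(),ys.mean()),.072))
b=cv2.inRange(h,(105,80,40),(125,255,255));b[:160]=0;b[225:]=0;b[:,:240]=0;b[:,310:]=0
print('blue bbox',cv2.boundingRect(b), cv2.boxPoints(cv2.minAreaRect(cv2.findNonZero(b))))
for n,px,z in [('tin',(348,160),.026),('cork',(131,200),.024),('lighter',(144,231),.012),('graph',(139,153),.011)]:print(n,ray('top',px,z))
s=monitor.read_state();print(R.from_euler('xyz',s['tool_rot'],degrees=True).as_matrix())
```

```text
[[ 0.5325 -0.3053  0.105 ]
 [ 0.5692 -0.3941  0.105 ]
 [ 0.4475 -0.4496  0.105 ]
 [ 0.406  -0.3601  0.105 ]]
depth 0.09609269512770903 0.09858484702758649 width 0.13791959415593855 0.13381111979222238
c [ 0.4888 -0.3773] yaw -66.13631354493262
hinge [ 0.5244 -0.297   0.101 ] side [253.6042 186.7819] top [249.2146 185.364 ]
free [ 0.4055 -0.3496  0.101 ] side [301.0146 178.9266] top [274.7261 238.9449]
freeout [ 0.3998 -0.3368  0.101 ] side [303.1009 181.6615] top [268.9526 241.7201]
freeoutlow [ 0.3998 -0.3368  0.014 ] side [300.85   208.9005] top [266.7826 239.8344]
hout [ 0.5187 -0.2842  0.101 ] side [255.2739 189.6783] top [243.4794 188.0703]
mark [ 0.4273 -0.3247  0.072 ] side [291.6905 192.8437] top [262.4478 228.9694]
brass 291.2 192.9 30 [ 0.4285 -0.3243  0.072 ]
blue bbox (256, 183, 45, 33) [[252.     191.    ]
 [300.     183.    ]
 [304.0811 207.4865]
 [256.0811 215.4865]]
tin [ 0.5862 -0.538   0.026 ]
cork [ 0.5033 -0.0159  0.024 ]
lighter [ 0.4288 -0.0434  0.012 ]
graph [ 0.6181 -0.032   0.011 ]
[[-0.9536  0.301  -0.0008]
 [ 0.301   0.9536 -0.0014]
 [ 0.0003 -0.0016 -1.    ]]
```

Sizes, brass-mark projection and side view agree to about 1–2 mm. The tool stays pointing down, so I'll shut the fingers, twist so tool x is the door's outward normal, and cross at height.

send_rows(rows=[[0, 0, 0, 0.17, 255], [0, 0, 0, 0.17, 255], [0, 0, 0, 0.17, 255], [0, 0, 0, 0.17, 255], [0, 0, 0, 0.17, 255], [-0.02, 0.046, 0, 0, 255], [-0.02, 0.046, 0, 0, 255], [-0.05, -0.012, 0, 0, 255], [-0.05, -0.012, 0, 0, 255], [-0.05, -0.012, 0, 0, 255], [-0.05, -0.012, 0, 0, 255], [-0.05, -0.012, 0, 0, 255]])

```text
t: 1.6
position: [0.3116, 0.2704, 0.2184]
tool_rot: [-180.0, 0.0, 113.8]
contact_force: [1.4, 0.1, 0.8]
gripper_width: 0.0006
```

send_rows(rows=[[-0.05, -0.012, 0, 0, 255], [-0.05, -0.012, 0, 0, 255], [-0.05, -0.012, 0, 0, 255], [-0.05, -0.012, 0, 0, 255], [-0.05, -0.012, 0, 0, 255], [-0.05, -0.012, 0, 0, 255], [-0.05, -0.012, 0, 0, 255], [-0.05, -0.012, 0, 0, 255], [-0.05, -0.012, 0, 0, 255], [-0.03, -0.012, 0, 0, 255], [0, 0, 0, 0, 255], [0, 0, 0, 0, 255]])

```text
t: 3.1
position: [0.3951, -0.2147, 0.2183]
tool_rot: [-180.0, -0.1, 113.8]
contact_force: [0.2, -0.3, -0.6]
gripper_width: 0.0006
```

```bash
cat >> h.py <<'E'
def offs():
    s=monitor.read_state(); M=R.from_euler('xyz',s['tool_rot'],degrees=True).as_matrix()
    a=np.radians(-66.14); u=np.array([[np.cos(a),np.sin(a)],[-np.sin(a),np.cos(a)]])
    p=s['position']; cup=u@(p[:2]-[.4888,-.3773])
    np.set_printoptions(precision=4,suppress=True)
    print('t',s['t'],'pos',p,'rot',s['tool_rot'],'F',s['contact_force'],'w',s['gripper_width'],'\ncup xy',cup,'q',s['q'])
E
python3 -c "
from h import *;offs()"
```

```text
t 3.1 pos [ 0.3951 -0.2147  0.2183] rot [-179.9882   -0.0892  113.7596] F [ 0.1864 -0.3448 -0.6423] w 0.0006169509375410703 
cup xy [-0.1866 -0.02  ] q [-42.8085   4.3904 100.7596   0.0255  74.9366 -66.5747]
```

send_rows(rows=[[0, -0.015, 0.04, 0, 255], [0, 0, 0.04, 0, 255], [0, 0, 0.04, 0, 255], [0, 0, 0.038, 0, 255], [-0.03, 0, 0, 0, 255], [-0.03, 0, 0, 0, 255], [-0.02, 0, 0, 0, 255], [0, 0, 0, 0, 255], [0, 0, 0, 0, 255]])

```text
t: 4.22
position: [0.4136, -0.293, 0.0606]
tool_rot: [-180.0, -0.1, 113.8]
contact_force: [1.2, 0.2, -0.3]
gripper_width: 0.0006
```

```bash
python3 -c "
from h import *;offs()
i=viewer.get_image('side')[130:250,210:330];j=viewer.get_image('top')[150:270,210:330]
cv2.imwrite('pics/p1.png',cv2.resize(cv2.hconcat([i,j]),(800,400),interpolation=cv2.INTER_CUBIC))"
```

```text
t 4.225 pos [ 0.4136 -0.293   0.0606] rot [-179.986    -0.0789  113.8411] F [ 1.1956  0.1774 -0.331 ] w 0.0006010691159171078 
cup xy [-0.1075 -0.0347] q [-47.9502  20.0552 105.4306   0.0139  54.5936 -71.7994]
```

View pics/p1.png

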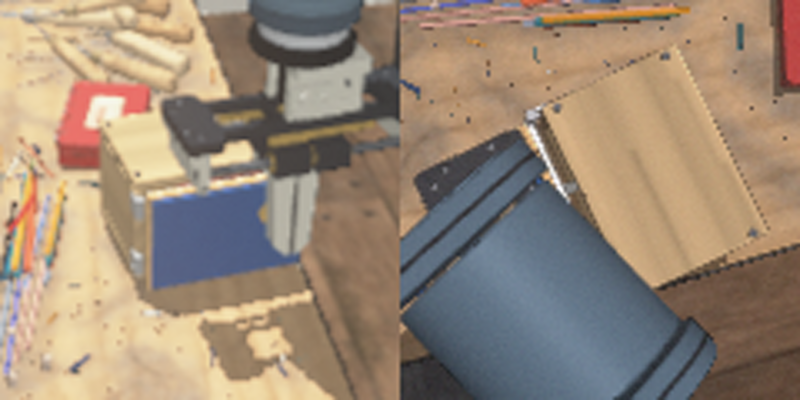

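The shut fingers stand in front of the disc (about (285,230) in the crop) and clear of the door. Pressing in now with small steps.

send_rows(rows=[[-0.01, 0, 0, 0, 255], [-0.008, 0, 0, 0, 255], [-0.005, 0, 0, 0, 255], [0, 0, 0, 0, 255]])

```text
t: 4.82
position: [0.4233, -0.3162, 0.0605]
tool_rot: [180.0, -0.0, 113.7]
contact_force: [0.0, -0.2, -0.7]
gripper_width: 0.0004
```

send_rows(rows=[[-0.003, 0, 0, 0, 255], [-0.003, 0, 0, 0, 255], [0, 0, 0, 0, 255]])

```text
t: 5.2
position: [0.4253, -0.3213, 0.0604]
tool_rot: [-180.0, -0.1, 113.8]
contact_force: [-2.9, 1.5, 0.6]
gripper_width: 0.0005
```

send_rows(rows=[[-0.003, 0, 0, 0, 255], [-0.002, 0, 0, 0, 255], [0, 0, 0, 0, 255]])

```text
t: 5.58
position: [0.4253, -0.3217, 0.0602]
tool_rot: [-179.9, -0.5, 113.8]
contact_force: [-9.2, 13.4, 10.0]
gripper_width: 0.0009
```

send_rows(rows=[[-0.002, 0, 0, 0, 255], [0, 0, 0, 0, 255]])

```text
t: 5.82
position: [0.4253, -0.3218, 0.0602]
tool_rot: [-179.9, -0.7, 113.8]
contact_force: [-11.4, 17.3, 15.4]
gripper_width: 0.0008
```

send_rows(rows=[[0.04, 0, 0, 0, 255], [0.05, 0, 0, 0, 255], [0.05, 0, 0, 0, 255], [0.03, 0, 0, 0, 255], [0, 0, -0.05, 0, 255], [0, 0, -0.05, 0, 255], [0, 0, 0, 0, 255], [0, 0, 0, 0, 255]])

```text
t: 6.82
position: [0.3603, -0.1724, 0.1606]
tool_rot: [180.0, 0.1, 113.8]
contact_force: [0.1, -0.1, 0.2]
gripper_width: 0.0006
```

```bash
python3 -c "
from h import *;offs()
i=viewer.get_image('side')[130:250,210:330];j=viewer.get_image('top')[150:270,190:310]
cv2.imwrite('pics/p2.png',cv2.resize(cv2.hconcat([i,j]),(800,400),interpolation=cv2.INTER_CUBIC))"
```

```text
t 6.825 pos [ 0.3603 -0.1724  0.1606] rot [179.9563   0.0682 113.7737] F [ 0.0914 -0.0927  0.2442] w 0.00061454492305687 
cup xy [-0.2394 -0.0347] q [-41.688    2.0021 112.0159   0.0125  65.9018 -65.4669]
```

View pics/p2.png

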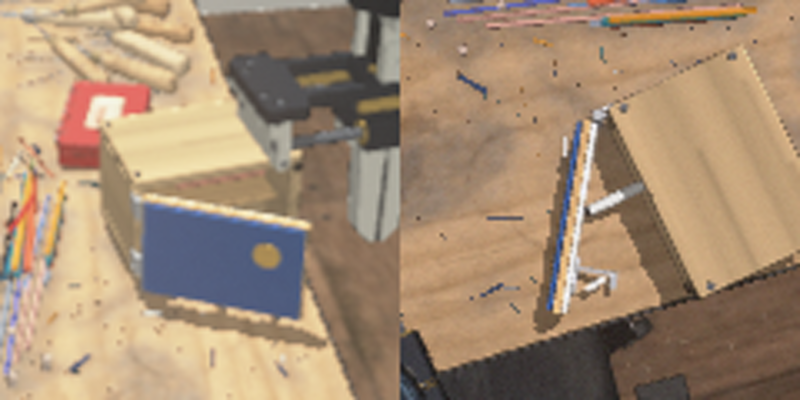

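The door now stands ajar at about 0.6 rad, with a catch bracket on its inner face near (590,280) in the crop. I'll go above the gap and twist so the narrow finger face aims at the inner face.

send_rows(rows=[[-0.04, -0.005, 0, 0, 255], [-0.04, -0.005, 0, 0, 255], [-0.04, -0.005, 0, 0, 255], [-0.032, -0.003, 0, 0, 255], [0, 0, 0, -0.17, 255], [0, 0, 0, -0.17, 255], [0, 0, 0, -0.17, 255], [0, 0, 0, -0.17, 255], [0, 0, 0, -0.17, 255], [0, 0, 0, -0.17, 255], [0, 0, 0, -0.15, 255], [0, 0, 0, 0, 255]])

```text
t: 8.43
position: [0.4043, -0.3182, 0.1591]
tool_rot: [179.9, -0.1, -179.3]
contact_force: [0.5, 0.5, 0.3]
gripper_width: 0.0005
```

```bash
python3 -c "
from h import *;offs()
r=np.radians(-66.14);A=np.array([[np.cos(r),-np.sin(r)],[np.sin(r),np.cos(r)]])
p=ray('top',(239.5,243),.101)[:2];c=A.T@(p-[.4888,-.3773]);print('free edge cup',c,'theta',np.arctan2(-.059-c[0],.065-c[1]),np.hypot(-.059-c[0],.065-c[1]))
i=viewer.get_image('side')[130:250,210:330];j=viewer.get_image('wrist')
cv2.imwrite('pics/p3.png',cv2.hconcat([cv2.resize(i,(384,384)),cv2.resize(j,(416,384))]))"
```

```text
t 8.425 pos [ 0.4043 -0.3182  0.1591] rot [ 179.8763   -0.0958 -179.2767] F [0.5198 0.463  0.3194] w 0.0005078221145031766 
cup xy [-0.0883 -0.0533] q [ -50.6365   14.1135   97.6776    0.0026   68.3654 -141.3606]
free edge cup [-0.1322 -0.0399] theta 0.6096261571616868 0.12792078651618471
```

View pics/p3.png

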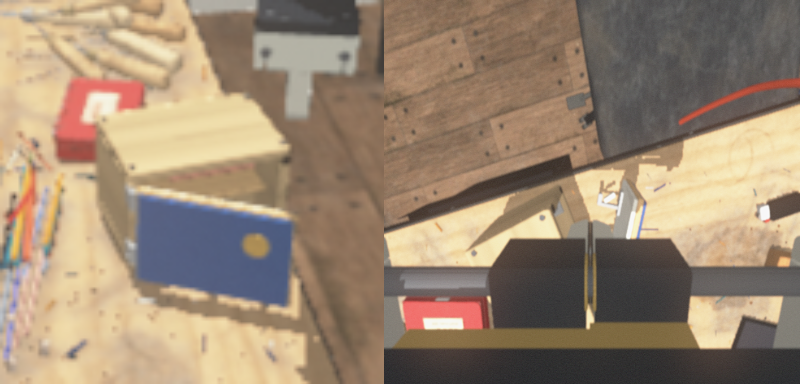

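The door measures 0.61 rad (radius 128 mm against 130), and the finger is above the gap between carcass and door. Descending.

send_rows(rows=[[0, 0, 0.03, 0, 255], [0, 0, 0.03, 0, 255], [0, 0, 0.03, 0, 255], [0, 0, 0, 0, 255]])

```text
t: 9.02
position: [0.4034, -0.317, 0.0684]
tool_rot: [179.7, -0.2, -179.3]
contact_force: [-0.7, 0.1, 0.8]
gripper_width: 0.0007
```

send_rows(rows=[[0.0015, 0.012, 0, 0.1, 255], [0.0015, 0.012, 0, 0.1, 255], [0.0015, 0.012, 0, 0.1, 255], [0.0015, 0.012, 0, 0.1, 255]])

```text
t: 9.52
position: [0.4059, -0.2709, 0.0721]
tool_rot: [-179.9, 0.1, 157.6]
contact_force: [1.3, -0.2, -0.3]
gripper_width: 0.0005
```

send_rows(rows=[[0.0015, 0.012, 0, 0.1, 255], [0.0015, 0.012, 0, 0.1, 255], [0.0015, 0.012, 0, 0.1, 255], [0.0015, 0.012, 0, 0.1, 255], [0.0015, 0.012, 0, 0.1, 255]])

```text
t: 10.15
position: [0.4328, -0.2172, 0.0721]
tool_rot: [180.0, 0.1, 129.0]
contact_force: [-0.8, 0.6, -0.6]
gripper_width: 0.0008
```

```bash
python3 -c "
from h import *;offs()
i=viewer.get_image('side')[130:250,210:330];j=viewer.get_image('top')[120:240,180:300]
cv2.imwrite('pics/p4.png',cv2.resize(cv2.hconcat([i,j]),(800,400),interpolation=cv2.INTER_CUBIC))"
```

```text
t 10.15 pos [ 0.4328 -0.2172  0.0721] rot [179.9861   0.111  128.9793] F [-0.7791  0.6272 -0.5889] w 0.0007658391825824463 
cup xy [-0.1691  0.0136] q [-39.8675  17.0239 107.9993  -0.0096  54.8652 -78.8413]
```

View pics/p4.png

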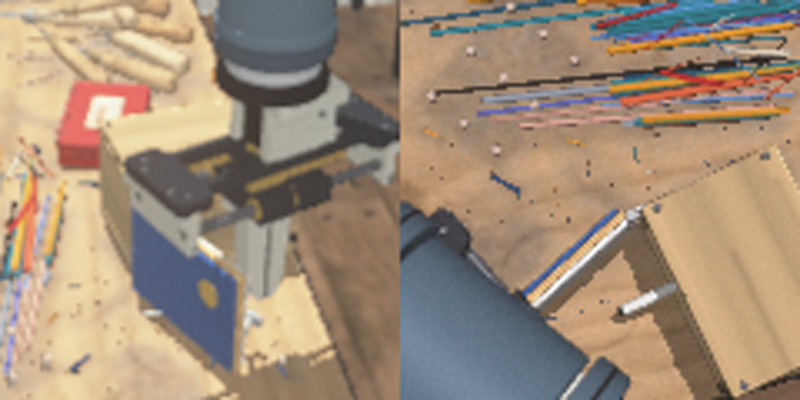

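The door is near 1.25 rad with the finger behind it. Continuing the same arc.

send_rows(rows=[[0.0015, 0.012, 0, 0.1, 255], [0.0015, 0.012, 0, 0.1, 255], [0.0015, 0.012, 0, 0.1, 255], [0.0015, 0.012, 0, 0.1, 255], [0, 0, 0, 0, 255]])

```text
t: 10.88
position: [0.4707, -0.1879, 0.0714]
tool_rot: [180.0, 0.1, 106.5]
contact_force: [-0.6, 0.2, -0.2]
gripper_width: 0.0005
```

send_rows(rows=[[0, -0.02, 0, 0, 255], [0, -0.03, 0, 0, 255], [0, 0, -0.05, 0, 255], [0, 0, -0.05, 0, 255], [0, 0, -0.05, 0, 255], [0, -0.05, 0, 0, 255], [0, -0.05, 0, 0, 255], [0, -0.05, 0, 0, 255], [0, 0, 0, 0, 255]])

```text
t: 12.0
position: [0.2745, -0.2441, 0.2205]
tool_rot: [-179.9, 0.0, 106.1]
contact_force: [0.8, 0.5, 0.0]
gripper_width: 0.0004
```

```bash
python3 -c "
from h import *;offs()
i=viewer.get_image('side')[130:250,210:330];j=viewer.get_image('top');cv2.imwrite('pics/top5.png',j);j=j[120:240,180:300]
cv2.imwrite('pics/p5.png',cv2.resize(cv2.hconcat([i,j]),(800,400),interpolation=cv2.INTER_CUBIC))"
```

```text
t 12.0 pos [ 0.2745 -0.2441  0.2205] rot [-179.9381    0.0049  106.0833] F [0.8009 0.4779 0.0183] w 0.00041291017799768924 
cup xy [-0.2085 -0.1421] q [-59.1382  -4.9438 109.7056  -0.0632  75.2493 -75.2053]
```

View pics/p5.png

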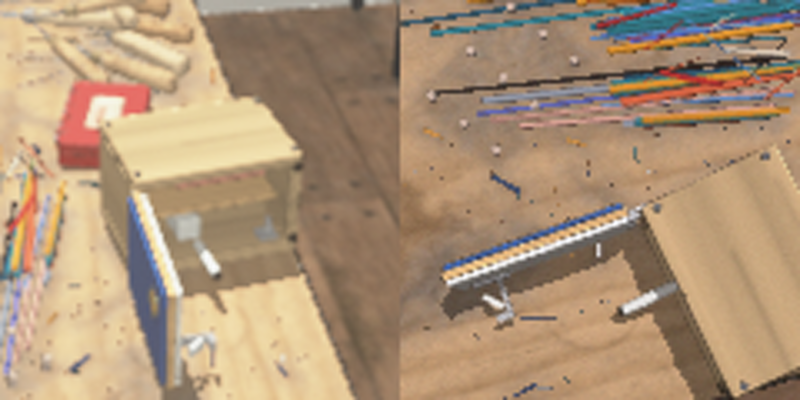

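The door is wide open and the arm is clear. A last measurement of the angle and the four things, then I hand in.

```bash
python3 -c "
from h import *
r=np.radians(-66.14);A=np.array([[np.cos(r),-np.sin(r)],[np.sin(r),np.cos(r)]])
k=10/3
p=ray('top',(180+48/k,120+287/k),.101)[:2];c=A.T@(p-[.4888,-.3773]);th=np.arctan2(-.059-c[0],.065-c[1]);print('theta',th,'r',np.hypot(-.059-c[0],.065-c[1]))
a=cv2.imread('pics/top0.png').astype(int);b=cv2.imread('pics/top5.png').astype(int)
for n,(u,v) in dict(tin=(348,160),cork=(131,200),lighter=(144,231),graph=(139,153)).items():
    d=abs(a-b)[v-22:v+22,u-28:u+28].max(2);print(n,'changed px',(d>40).sum())
from workcell import manip
if th>1.48: print(manip.close_job())
"
```

```text
theta 1.6501791470509928 r 0.12866377383438404
tin changed px 0
cork changed px 0
lighter changed px 0
graph changed px 0
the job is handed in; nothing more can be done
None
```

The cupboard is open and the job is handed in; handing in gives no verdict.

- **Release:** I pressed the blue door in at the brass mark with the shut fingertips. It moved in about 5 mm at roughly 3 N, then met the hard stop at about 26 N. I drew the fingers back and the spring pushed the door ajar by itself; the top picture put it at 0.61 rad.
- **Opening:** I lowered the fingertips behind the free edge and swept the door round against its inner face, then backed off and lifted clear. The fingers stayed shut throughout, so the door was never pinched.

**Last checks:**
- The top picture puts the door at 1.65 rad, a little past square. The measured edge distance was 129 mm, against 130 mm given.
- No pixels changed around the tin, cork, lighter and graphite block between the first and last top pictures.
- The force reading after retreat was under 1 N, within its noise.
- The time was about 12 s of the 45 s allowed.
- Contact on the inner face was too light to stand out from the force noise (readings up to about 1.3 N). That the push registered is inferred from the door having moved from 0.61 to 1.65 rad.

No check failed or disagreed.

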